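# Load a terrazzo strip into the bench sander and hold its dead-man paddle at half press

### The job

Pick up the oblong terrazzo strip (not the square tile), slide it flat, end first, into the slot of the bench sander until it is fully home against the stop inside, and let go of it. Then press the sander's spring-loaded dead-man paddle half way down, about 12 mm at its pad (pad top level with the gap in the gauge plate), never right through to its bottom stop, and finish while still holding it there with the gripper. Do not press the paddle before the strip is home, and leave the other things where they are.

Things in the scene. Friction and masses are not known exactly. Their poses are not given: they have to be found in the camera images.
- strip: Loose oblong slab of pale terrazzo with dark stone chips, 110 long (its x) x 60 wide (its y) x 14 thick (z), about 0.22 kg, lying flat on the bench top (z = 0). Origin: centre of its underside. Both ends are alike; either may go first. Best gripped across its 60 mm width.
- square_tile: Loose square terrazzo tile of the same stone, 85 x 85 x 14 mm, 0.25 kg; not to be used. Origin: centre of its underside. It may have changed places with the strip.
- sander: Bench sander, fixed. Origin: on the bench top, under the middle of its slot's mouth; x points level into the slot, away from the robot. Bare steel deck 170 wide, top 30 above the bench, from x -100 to the mouth (x 0). Hood above the slot: 170 wide, x 0 to 160, top at z 75; round motor on it, x 65 to 145, up to z 155; dust box behind it. Strip fully home: its origin at x -5, y 0, z 30 (mm).
- slot_mouth (a point): Middle of the slot's floor at its mouth, level with the deck, 30 mm above the sander's origin; axes as the sander's. The slot is 63 wide and 18 high (flared to about 75 wide at the mouth) and runs 50 deep to a flat stop, so 60 mm of the strip stays outside when home.
- stand: Grey steel stand of the dead-man paddle, fixed, 190 (x) x 110 (y), base 30 high. Origin: centre of its underside; x points from pad to hinge, away from the robot. Paddle hinge across at x 60, z 85. Thin upright gauge plate at y -50 beside the pad (x -65 to -35, up to z 110), with a gap from z 77 to 85: the half-press band of the pad's top face.
- paddle (a joint): Dead-man paddle angle in rad: 0 = released (level), grows as its pad is pressed down, 0.22 = bottom stop. 0.11 = half way, which lowers the pad 12 mm. A spring returns it: pressed at the pad's centre it takes about 1.7 N to start, 4.7 N at half way, 7.7 N at the bottom.
- paddle_pad (a point): Centre of the top face of the paddle's black pad, 46 (x) x 40 (y), 110 mm from the hinge; at x = -50, y = 0, z = 93 of the stand when released. Axes as the stand's at rest.
- filler_tub: Round lidded tub, 72 diameter, 75 high, 0.3 kg; bystander. Origin: centre of its underside.
- sanding_block: Cork sanding block, 70 x 50 x 32 high, 0.08 kg; bystander. Origin: centre of its underside.
Things that resemble listed ones, but are neither listed nor needed, are in the scene too. Several things have the shape of the stand; the one meant has the colours described above. What is shaped like the strip but yellow is not meant.

How it is judged:
On the way, in this order (a step that is already met when the one before it is completed fails the run):
1. the strip is fully home in the slot, flat, and let go (x of strip in the frame of sander between -0.01 and 0 m and y of strip in the frame of sander between -0.006 and 0.006 m and z of strip in the frame of sander between 0.026 and 0.035 m and angle between the x axis of strip and the x axis of sander, either way round below 0.06 rad and angle between strip's own z axis and vertical below 0.08 rad and linear speed of strip below 0.03 m/s and contact force between the fingers and strip below 0.1 N), for 0.2 s.
2. the paddle is held half way down (value of joint paddle between 0.07 and 0.15 rad), for 0.3 s.
At the end, for the whole second after the job is handed in: The strip lies flat in the slot within 5 mm of the stop (and within 6 mm of the slot's middle, 0.06 rad of its direction), touched by no part of the robot; the paddle is at 0.07 to 0.15 rad (pad pressed about 8 to 16 mm), held there by the robot's gripper with at least 1.5 N and by no other object (all of step 1 and all of step 2 and contact force between the arm and strip below 0.1 N and contact force between any of the fingers, the arm and stand above 1.5 N and contact force between each of strip, square_tile, filler_tub, sanding_block and stand below 0.1 N); the arm keeps its last pose, push and grip.
It fails at once if the paddle is pressed through to its bottom stop (over 0.2 rad) (value of joint paddle above 0.2 rad).
It fails at once if the paddle is pressed (over 0.05 rad) while the strip is not home (value of joint paddle above 0.05 rad and x of strip in the frame of sander below -0.012 m).
It fails at once if a bystander is moved more than 30 mm (distance of any of square_tile, filler_tub, sanding_block from where it was at the start of the episode above 0.03 m).
It also fails if it takes over 56 s, if anything falls off the work surface, if the arm or the gripper's body presses on something with over 40 N, if the wrist force passes 120 N, or if a joint passes its speed limit or range.

### The arm

A 6-joint arm with a two-finger parallel gripper is mounted at the origin on the work surface. World frame = base frame: x ahead of the robot, y to its left, z up, the work surface at z = 0. Lengths are in m, angles in rad, forces in N, time in s.
With the tool pointing down it reaches from about 0.275 to 0.975 m from the base axis. Payload 8.4 kg.
Tool frame: the origin (TCP) lies midway between the tips of the shut fingers; the grasp point (between the pads) lies 19 mm behind it; z points along the fingers, y is the line along which they close (so a half turn about z gives the same grasp; the last joint's range is limited). The gripper opens to 92 mm and grips with 3 to 60 N. Pads are 20 mm wide; open, the fingers measure 128 mm over their backs; the gripper's body (75 mm by 189 mm) begins 69 mm behind the grasp point.
Start: joints at [1.129, 0.353, 1.633, -0, 1.155, -0.002], TCP at [0.266, 0.566, 0.215] pointing down, gripper open.
Joint ranges: [-2.63, 2.63], [-0.92, 2.1], [0.06, 2.66], [-1.3, 4.44], [0, 2.69], [-3.02, 3.02]. Speed limits (rad/s): [2.22, 2.22, 2.79, 3.14, 3.14, 3.14].

### API

Orientations are given as a rotation vector (axis times angle).
In Python, from cell import status, optics, job_done, finder gives the robot as it stands. The module is installed in compiled form; this text tells all that it offers.
- The arm moves only by the tool hand_motion, called after "Request:" by a JSON object that holds its "api" and its "payload". Schema: {"type":"object","properties":{"rows":{"type":"array","items":{"type":"object","properties":{"xyz":{"type":"array","items":{"type":"number"},"minItems":3,"maxItems":3},"rot":{"type":"array","items":{"type":"number"},"minItems":3,"maxItems":3}},"additionalProperties":false},"minItems":1,"maxItems":12},"aperture":{"type":"number"},"only":{"type":"string"},"quiet":{"type":"boolean"},"lines":{"type":"string"}},"required":["rows"],"additionalProperties":false}. rows is a list of rows, 1 to 12 of them, each an object with the fields xyz (a list: dx, dy, dz in shares of 0.75 m (1.0 is 0.75 m)), rot (a list: a rotation vector rx, ry, rz in a scale on which 1.0 is pi rad); a field left out counts as zero; each row is the pose to reach, as a shift and turn from the pose commanded when the call began, along the tool's axes at that moment; what a row does not reach only later rows make up. A row lasts 1/8 s, in which the tool goes at most 0.0625 m and 0.188 rad, less where a joint would pass 70% of its speed; a pose out of reach is approached as far as the arm can. aperture is the finger opening in m, set as the call begins (left out keeps the last). The fingers move at their own pace and stop on an object; the grip force is fixed at half the most. Time passes only in rows, so rows that do not move let the fingers close. The tool returns the time, the measured TCP pose, the force, the opening and the grip force at its end. only (a regular expression) keeps the lines of the reply that match it, lines (a string "A,B") keeps lines A to B, and quiet returns only ok. Input that does not fit is refused with a message, and nothing moves.
- status.state(): the state, without advancing time (a new reading comes with each control period).
- optics.grab_frame(name): name is "scene" or "top"; returns a dict with "image" (400x640x3 uint8, red, green, blue), "camera_matrix" (3x3 intrinsics, pixels), "k1" (the pictures are not rectified: a ray, as slopes to the right and down, at radius r is drawn at 1 + k1 r^2 times it, then the intrinsics apply), "R" (3x3) and "t" (3): a world point X has camera coordinates R X + t. Camera axes: x right, y down, z forward; pixel columns grow to the right and rows downward; lengths in m; the calibration is good to about 2 mm. A picture is of the moment at which its call begins. There is no depth.
- job_done(): hands the job in; it is judged then, once.
Trained networks look in a picture, given as the dict that the camera call returned (one of the last four; its "shot" number tells which), for a name from the list of things; names that differ only in an ending like _2 or _b are one class to them, and where a whole thing is asked for, a point or a joint stands for the part that bears it (a point fixed in the world has none). Each returns a list of dicts, best first, with "conf" (0 to 1); they miss things now and then, are a little off and sometimes report something else, mostly with a low value. They report only what shows in the picture. A call takes as long as a camera call. They do not tell look-alikes from the thing itself.
- finder.find_in(picture, name): "xy" ([column, row] in pixels, amid what is visible of it).
- finder.cut_out(picture, name): "mask" (400x640 bool, what is visible of it) and "xy" ([column, row] in pixels, amid what is visible of it).
The state is a dict: "time": time; "qpos": joint angles; "dq": joint speeds; "tau": joint torques, N m; "tcp_pos": TCP position; "eef_rot": TCP orientation; "wrist_force": force on the tool from outside, world axes, zero at the start; "ft_torque": the same for the moment, N m; "finger_gap": finger opening in m; "finger_force": force on a finger pad.
Only numpy, scipy, OpenCV 4.12 (cv2) and the standard library are available. Lean on these libraries where they do the work, as an engineer would, in place of code of your own. Each camera call takes 0.05 s, during which the arm holds its last target. There are 200 camera calls.

## Working session

There is one attempt and no reset: what is moved stays moved. The work goes in short steps, Python scripts to look and compute and a tool call to move; the robot and the scene stay as the last step left them, time stands still between calls to the robot, and variables do not carry over. Pictures are saved under pics/ and viewed, at most 10 in all, crops included, and the job is handed in when it is done.

```bash
mkdir -p pics; cat > h.py <<'E'
import numpy as np, cv2
from cell import status, optics, finder
def ray(p,uv):
    K=p["camera_matrix"];d=np.array([(uv[0]-K[0][2])/K[0][0],(uv[1]-K[1][2])/K[1][1]]);u=d.copy()
    for _ in range(20): u=d/(1+p["k1"]*(u@u))
    R=np.array(p["R"]);return -R.T@np.array(p["t"]),R.T@np.array([u[0],u[1],1])
def onz(p,uv,z):
    c,r=ray(p,uv);return c+r*(z-c[2])/r[2]
def proj(p,X):
    c=np.array(p["R"])@np.array(X)+np.array(p["t"]);u=c[:2]/c[2];u=u*(1+p["k1"]*(u@u));K=p["camera_matrix"]
    return np.array([K[0][0]*u[0]+K[0][2],K[1][1]*u[1]+K[1][2]])
def save(p,n): cv2.imwrite("pics/"+n,p["image"][:,:,::-1])
E
python3 - <<'E'
from h import *
for n in("scene","top"):
    p=optics.grab_frame(n);save(p,n+"0.png")
    print(n,"cam",(-np.array(p["R"]).T@np.array(p["t"])).round(3))
    for o,z in(("strip",.014),("square_tile",.014),("sander",.075),("stand",.05),("paddle_pad",.093),("filler_tub",.075),("sanding_block",.032)):
        for d in finder.find_in(p,o)[:5]: print(o,round(d["conf"],2),np.round(d["xy"]),onz(p,d["xy"],z).round(3))
s=status.state();print(s["time"],s["tcp_pos"],s["eef_rot"],s["wrist_force"])
E
```

```text
scene cam [ 1.198 -0.952  0.951]
strip 0.8 [399. 186.] [0.623 0.298 0.014]
strip 0.75 [434. 178.] [0.712 0.434 0.014]
strip 0.37 [266. 259.] [ 0.478 -0.309  0.014]
square_tile 0.54 [358. 180.] [0.466 0.239 0.014]
square_tile 0.24 [269. 225.] [ 0.371 -0.181  0.014]
sander 0.84 [368. 218.] [ 0.668 -0.011  0.075]
stand 0.97 [274. 276.] [ 0.573 -0.373  0.05 ]
stand 0.75 [230. 328.] [ 0.605 -0.578  0.05 ]
paddle_pad 0.85 [263. 257.] [ 0.525 -0.363  0.093]
paddle_pad 0.62 [217. 309.] [ 0.563 -0.575  0.093]
filler_tub 0.78 [242. 232.] [ 0.381 -0.308  0.075]
filler_tub 0.36 [368. 218.] [ 0.667 -0.011  0.075]
sanding_block 0.61 [266. 227.] [ 0.386 -0.212  0.032]
sanding_block 0.39 [401. 185.] [0.636 0.283 0.032]
top cam [ 0.343 -0.034  1.481]
strip 0.8 [192. 156.] [0.703 0.453 0.014]
strip 0.58 [221. 183.] [0.592 0.328 0.014]
square_tile 0.97 [242. 218.] [0.452 0.239 0.014]
square_tile 0.37 [294. 184.] [0.593 0.032 0.014]
sander 0.62 [293. 180.] [0.597 0.033 0.075]
stand 0.84 [444. 193.] [ 0.556 -0.564  0.05 ]
stand 0.65 [388. 194.] [ 0.55  -0.339  0.05 ]
paddle_pad 0.49 [448. 193.] [ 0.553 -0.565  0.093]
paddle_pad 0.28 [295. 183.] [0.583 0.024 0.093]
filler_tub 0.59 [374. 247.] [ 0.343 -0.278  0.075]
sanding_block 0.66 [344. 241.] [ 0.363 -0.167  0.032]
0.8 [0.26610176 0.56552809 0.21459594] [6.85258994e-01 3.06592925e+00 1.76527724e-05] [ 0.0317944   1.18959495 -0.30634762]
```

View pics/scene0.png

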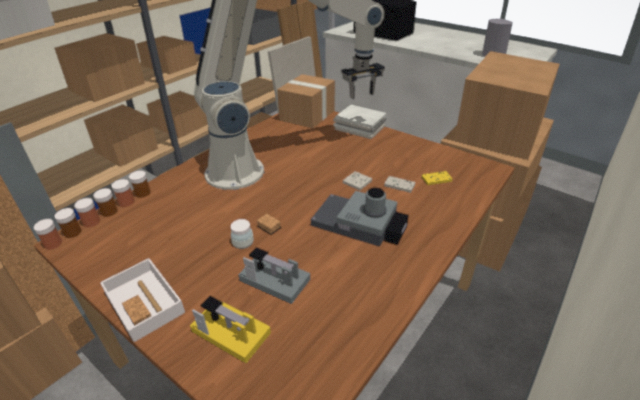

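View pics/top0.png

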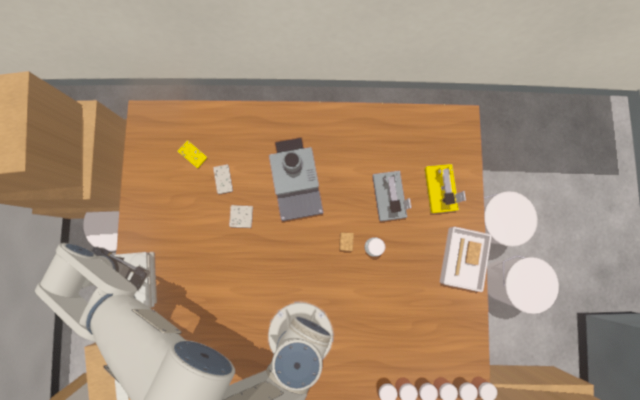

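Top view: the yellow look-alike is at (192,155), the pale oblong strip at (222,179), and the square tile at (241,216). The sander is at (296,185), the grey stand at (390,196), and the yellow stand look-alike at (442,189). The pale oblong and the grey stand fit the description. I'll confirm both in one enlarged crop.

```bash
python3 - <<'E'
from h import *
t=optics.grab_frame("top");s=optics.grab_frame("scene")
import pickle;pickle.dump((t,s),open("f0.pkl","wb"))
a=t["image"][140:232,205:330];b=t["image"][160:235,365:465];c=s["image"][165:250,300:420];d=s["image"][240:305,225:325]
R=lambda i,w,h:cv2.resize(i,(w,h),interpolation=cv2.INTER_CUBIC)
img=np.vstack([np.hstack([R(a,400,294),R(b,400,294)]),np.hstack([R(c,400,283),R(d,400,283)])])
cv2.imwrite("pics/crop1.png",img[:,:,::-1])
for p,n in((t,"top"),(s,"scene")):
  print(n,np.round(p["camera_matrix"],1).tolist(),p["k1"])
  for o in("strip","sander","stand","square_tile"):
    for d in finder.cut_out(p,o)[:3]:
        m=d["mask"];ys,xs=np.nonzero(m);print(o,round(d["conf"],2),np.round(d["xy"],1),m.sum(),xs.min(),xs.max(),ys.min(),ys.max(), [np.round(v,1) for v in cv2.minAreaRect(np.c_[xs,ys].astype(np.float32))])
E
```

```text
top [[367.9, 0.0, 314.9], [0.0, 367.9, 199.7], [0.0, 0.0, 1.0]] -0.056789555671212424
strip 0.9 [192.7 153.9] 328 180 205 143 166 [array([192.4, 154.3]), array([25.6, 13.4]), np.float64(38.7)]
strip 0.73 [219.8 182.8] 413 214 232 165 192 [array([222.8, 178.6]), array([27.1, 15.5]), np.float64(80.5)]
sander 0.63 [291.7 178.7] 3259 269 321 137 220 [array([294.5, 178. ]), array([79.5, 43.9]), np.float64(79.2)]
stand 0.86 [386.4 195. ] 1432 372 410 171 220 [array([391.2, 195.3]), array([49. , 34.5]), np.float64(80.5)]
stand 0.78 [443.9 190.8] 1345 425 464 164 211 [array([444.8, 187.3]), array([47.9, 35.2]), np.float64(80.2)]
stand 0.52 [238.5 217.1] 470 230 252 205 227 [array([241.1, 216. ]), array([21.8, 21.3]), np.float64(3.6)]
square_tile 0.88 [238.6 218.2] 454 230 252 206 227 [array([241. , 216.5]), array([21., 22.]), np.float64(90.0)]
scene [[416.1, 0.0, 325.1], [0.0, 416.1, 201.1], [0.0, 0.0, 1.0]] -0.08822556130676604
strip 0.79 [436.6 178.5] 280 422 450 172 184 [array([436. , 178.1]), array([11.2, 27.7]), np.float64(81.9)]
strip 0.64 [400.8 185.6] 339 385 415 178 193 [array([399.9, 184.2]), array([30.1, 12.6]), np.float64(14.0)]
sander 0.66 [367.1 217.6] 3634 311 407 188 245 [array([361.4, 212.3]), array([92.8, 55.2]), np.float64(15.6)]
stand 0.87 [229.  328.4] 3093 190 270 295 362 [array([227.9, 327.1]), array([77.3, 46.6]), np.float64(31.6)]
stand 0.75 [272.6 274.8] 2431 238 310 247 303 [array([274.4, 273.7]), array([70.2, 41.9]), np.float64(24.0)]
stand 0.59 [242.6 233.1] 587 230 253 219 247 [array([241.5, 233. ]), array([28., 23.]), np.float64(90.0)]
square_tile 0.59 [356.4 179.7] 325 343 371 172 189 [array([356.8, 180.5]), array([26. , 16.3]), np.float64(21.8)]
```

View pics/crop1.png

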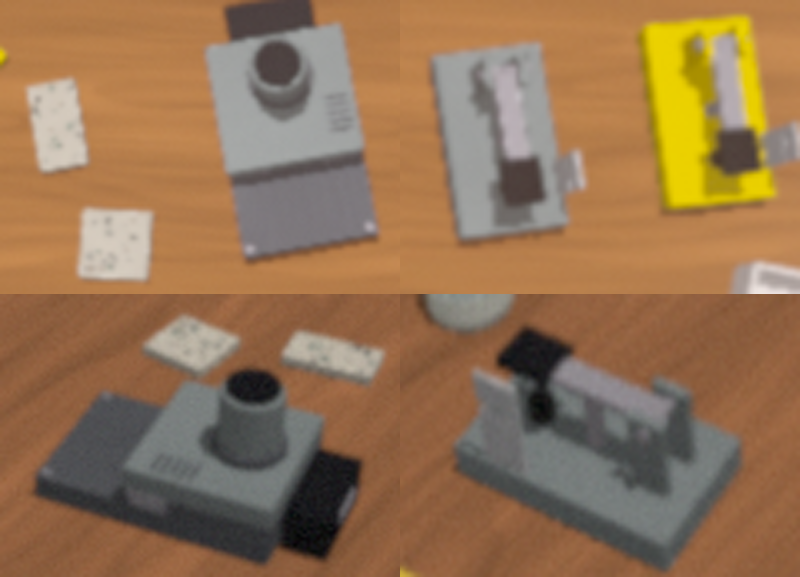

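The crop confirms it: the pale chipped oblong (top left) is the strip, and the grey stand with the light gauge plate is the one meant. Next I'll fit box-model edges to the image gradients in both views.

```bash
cat > fit.py <<'E'
from h import *
from scipy.optimize import minimize
def grads(p):
    im=cv2.GaussianBlur(p["image"].astype(np.float32),(0,0),1.0)
    gx=cv2.Sobel(im,cv2.CV_32F,1,0,ksize=3);gy=cv2.Sobel(im,cv2.CV_32F,0,1,ksize=3)
    return gx,gy
def rect(x0,x1,y,z): 
    c=[(x0,-y,z),(x1,-y,z),(x1,y,z),(x0,y,z)];return [(c[i],c[(i+1)%4]) for i in range(4)]
M={"strip":rect(-.055,.055,.03,.014),"square_tile":rect(-.0425,.0425,.0425,.014),
 "sander":rect(0,.16,.085,.075)+[e for i,e in enumerate(rect(-.1,0,.085,.03)) if i!=1],
 "stand":rect(-.095,.095,.055,.03)}
def score(v,edges,ps):
    c,s=np.cos(v[2]),np.sin(v[2]);tot=0;n=0
    for p,(gx,gy) in ps:
        for a,b in edges:
            P=[np.array([v[0]+c*q[0]-s*q[1],v[1]+s*q[0]+c*q[1],q[2]]) for q in (a,b)]
            uv=np.array([proj(p,P[0]+(P[1]-P[0])*k) for k in np.linspace(.03,.97,25)],np.float32)
            d=uv[-1]-uv[0];nn=np.array([-d[1],d[0]])/np.linalg.norm(d)
            f=lambda g:cv2.remap(g,uv[:,0].copy(),uv[:,1].copy(),cv2.INTER_LINEAR)[:,0,:]
            g=f(gx)*nn[0]+f(gy)*nn[1]
            g=np.abs(g).sum(1); tot+=np.minimum(g,400).mean();n+=1
    return -tot/n
def fit(name,v0,pics,span=.02):
    ps=[(p,grads(p)) for p in pics];best=None;r=np.random.default_rng(0)
    S=[(score(v,M[name],ps),v) for v in np.array(v0)+r.uniform(-1,1,(250,3))*[span,span,.15]]
    S.sort(key=lambda q:q[0])
    for _,v in S[:4]:
        m=minimize(score,v,(M[name],ps),"Nelder-Mead",options=dict(initial_simplex=v+np.array([[0,0,0],[.004,0,0],[0,.004,0],[0,0,.03]]),xatol=1e-4,fatol=1e-2))
        if best is None or m.fun<best.fun:best=m
    return best.x,best.fun
E
python3 - <<'E'
from fit import *
import pickle
t,s=pickle.load(open("f0.pkl","rb"))
for n,v in(("strip",(.60,.325,.15)),("sander",(.55,.03,.15)),("stand",(.54,-.34,.12))):
    for k,ps in(("both",[t,s]),("top",[t]),("scene",[s])):
        x,f=fit(n,v,ps);print(n,k,x.round(4),round(f,1))
E
```

```text
strip both [0.6119 0.323  0.2062] -374.0
strip top [0.6109 0.3229 0.2203] -381.0
strip scene [0.6129 0.3222 0.1855] -370.5
sander both [0.5603 0.0173 0.1943] -257.8
sander top [0.5577 0.0174 0.195 ] -292.7
sander scene [0.5616 0.0159 0.1939] -230.2
stand both [ 0.5499 -0.3511  0.1321] -237.5
stand top [ 0.5493 -0.3508  0.1348] -278.5
stand scene [ 0.551  -0.3514  0.1331] -200.1
```

```bash
cat >> h.py <<'E'
from scipy.spatial.transform import Rotation as Ro
def target(frame,loc,z):
    "TCP over local (x,y) of frame (x,y,yaw), tool down, tool y along frame's y"
    c,s=np.cos(frame[2]),np.sin(frame[2])
    P=np.array([frame[0]+c*loc[0]-s*loc[1],frame[1]+s*loc[0]+c*loc[1],z])
    return P,Ro.from_matrix(np.array([[-c,-s,0],[-s,c,0],[0,0,-1]]).T)
def delta(P,T):
    s=status.state();R=Ro.from_rotvec(s["eef_rot"])
    print("d",R.inv().apply(P-s["tcp_pos"]).round(4),"rv",(R.inv()*T).as_rotvec().round(4),"| at",np.round(s["tcp_pos"],4),"F",np.round(s["wrist_force"],2),"gap",round(s["finger_gap"],4),"t",s["time"])
STRIP=(.612,.323,.203);SANDER=(.560,.0168,.1945);STAND=(.550,-.3511,.133)
E
python3 - <<'E'
from h import *
P,T=target(STRIP,(-.022,0),.09)
print(P,T.as_matrix().round(2));delta(P,T)
E
```

```text
[0.59045174 0.31856461 0.09      ] [[-0.98 -0.2   0.  ]
 [-0.2   0.98  0.  ]
 [-0.    0.   -1.  ]]
d [-0.3986 -0.0854  0.1246] rv [-0.     -0.     -0.6428] | at [0.2661 0.5655 0.2146] F [ 0.77  0.12 -0.39] gap 0.0919 t 1.3
```

Units first: shifts go in shares of 0.75 m and turns go in shares of pi rad. So -0.3986 m / 0.75 = -0.5315, 0.1246 m / 0.75 = 0.1661, -0.6428 rad / 3.1416 = -0.2046.

Request:
{"api": "hand_motion", "payload": {"rows": [{"xyz":[-0.5315, -0.1139, 0.1661], "rot":[0, 0, -0.2046]}, {"xyz":[-0.5315, -0.1139, 0.1661], "rot":[0, 0, -0.2046]}, {"xyz":[-0.5315, -0.1139, 0.1661], "rot":[0, 0, -0.2046]}, {"xyz":[-0.5315, -0.1139, 0.1661], "rot":[0, 0, -0.2046]}, {"xyz":[-0.5315, -0.1139, 0.1661], "rot":[0, 0, -0.2046]}, {"xyz":[-0.5315, -0.1139, 0.1661], "rot":[0, 0, -0.2046]}, {"xyz":[-0.5315, -0.1139, 0.1661], "rot":[0, 0, -0.2046]}, {"xyz":[-0.5315, -0.1139, 0.1661], "rot":[0, 0, -0.2046]}, {"xyz":[-0.5315, -0.1139, 0.1661], "rot":[0, 0, -0.2046]}, {"xyz":[-0.5315, -0.1139, 0.1661], "rot":[0, 0, -0.2046]}], "aperture": 0.092}}

```text
time: 2.55
tcp_pos: [0.5896, 0.3196, 0.0905]
eef_rot: [-0.32, 3.125, 0.001]
wrist_force: [-1.0, -0.1, 0.1]
finger_gap: 0.0919
finger_force: 0.0
```

```bash
python3 - <<'E'
from h import *
delta(*target(STRIP,(-.022,0),.004))
E
```

```text
d [-0.0006 -0.0012  0.0865] rv [0.0003 0.0003 0.0013] | at [0.5896 0.3196 0.0905] F [-1.   -0.06  0.06] gap 0.0919 t 2.55
```

Scaled: 0.086 m / 0.75 = 0.1147, 0.08 m / 0.75 = 0.1067.

Request:
{"api": "hand_motion", "payload": {"rows": [{"xyz":[0, 0, 0.06]}, {"xyz":[0, 0, 0.0933]}, {"xyz":[0, 0, 0.1067]}, {"xyz":[0, 0, 0.1147]}, {"xyz":[0, 0, 0.1147]}]}}

```text
time: 3.18
tcp_pos: [0.5907, 0.3191, 0.0047]
eef_rot: [-0.319, 3.125, 0.001]
wrist_force: [0.7, -0.0, -0.9]
finger_gap: 0.0922
finger_force: 0.0
```

```bash
python3 - <<'E'
from h import *
delta(*target(STRIP,(-.022,0),.004))
E
```

```text
d [ 0.0003 -0.0004  0.0007] rv [0.0003 0.0009 0.0004] | at [0.5907 0.3191 0.0047] F [ 0.65 -0.02 -0.9 ] gap 0.0922 t 3.175
```

Request:
{"api": "hand_motion", "payload": {"rows": [{}, {}, {}, {}, {}, {}, {}, {}], "aperture": 0.0}}

```text
time: 4.18
tcp_pos: [0.5906, 0.3187, 0.0043]
eef_rot: [-0.318, 3.125, 0.0]
wrist_force: [-1.6, 0.1, 5.3]
finger_gap: 0.0599
finger_force: 30.0
```

```bash
python3 - <<'E'
from fit import *
delta(*target(STRIP,(-.022,0),.004))
t=optics.grab_frame("top");s=optics.grab_frame("scene");save(s,"grip.png")
E
```

```text
d [ 0.0002 -0.0001  0.0003] rv [ 0.0002  0.0004 -0.    ] | at [0.5906 0.3187 0.0043] F [-1.55  0.1   5.28] gap 0.0599 t 4.175
```

Scaled: -0.13 m / 0.75 = -0.1733, -0.1 m / 0.75 = -0.1333.

Request:
{"api": "hand_motion", "payload": {"rows": [{"xyz":[0, 0, -0.0533]}, {"xyz":[0, 0, -0.1333]}, {"xyz":[0, 0, -0.1733]}, {"xyz":[0, 0, -0.1733]}]}}

```text
time: 4.78
tcp_pos: [0.5917, 0.3191, 0.1361]
eef_rot: [-0.318, 3.122, 0.002]
wrist_force: [-0.6, 1.1, -2.2]
finger_gap: 0.0596
finger_force: 30.0
```

```bash
python3 - <<'E'
from h import *
delta(*target(SANDER,(-.092,0),.12))
E
```

```text
d [ 0.184  -0.2889  0.0151] rv [0.001  0.0039 0.0085] | at [0.5917 0.3191 0.1361] F [-0.62  1.07 -2.23] gap 0.0596 t 4.775
```

Scaled: -0.289 m / 0.75 = -0.3853, 0.184 m / 0.75 = 0.2453, 0.0085 rad / 3.1416 = 0.0027.

Request:
{"api": "hand_motion", "payload": {"rows": [{"xyz":[0.2453, -0.3853, 0.02], "rot":[0, 0, 0.0027]}, {"xyz":[0.2453, -0.3853, 0.02], "rot":[0, 0, 0.0027]}, {"xyz":[0.2453, -0.3853, 0.02], "rot":[0, 0, 0.0027]}, {"xyz":[0.2453, -0.3853, 0.02], "rot":[0, 0, 0.0027]}, {"xyz":[0.2453, -0.3853, 0.02], "rot":[0, 0, 0.0027]}, {"xyz":[0.2453, -0.3853, 0.02], "rot":[0, 0, 0.0027]}, {"xyz":[0.2453, -0.3853, 0.02], "rot":[0, 0, 0.0027]}, {"xyz":[0.2453, -0.3853, 0.02], "rot":[0, 0, 0.0027]}]}}

```text
time: 5.78
tcp_pos: [0.4681, -0.0013, 0.118]
eef_rot: [0.304, -3.125, -0.001]
wrist_force: [-0.6, 0.6, -2.0]
finger_gap: 0.0598
finger_force: 30.0
```

```bash
python3 - <<'E'
from h import *
delta(*target(SANDER,(-.092,0),.036))
t=optics.grab_frame("top");s=optics.grab_frame("scene")
R=lambda i:cv2.resize(i,(400,400),interpolation=cv2.INTER_CUBIC)
cv2.imwrite("pics/hover.png",np.hstack([R(t["image"][140:240,245:345]),R(s["image"][150:270,290:410])])[:,:,::-1])
E
```

```text
d [-0.0017 -0.      0.082 ] rv [ 0.0005 -0.0013 -0.0004] | at [ 0.4681 -0.0013  0.118 ] F [-0.57  0.63 -2.02] gap 0.0598 t 5.775
```

View pics/hover.png

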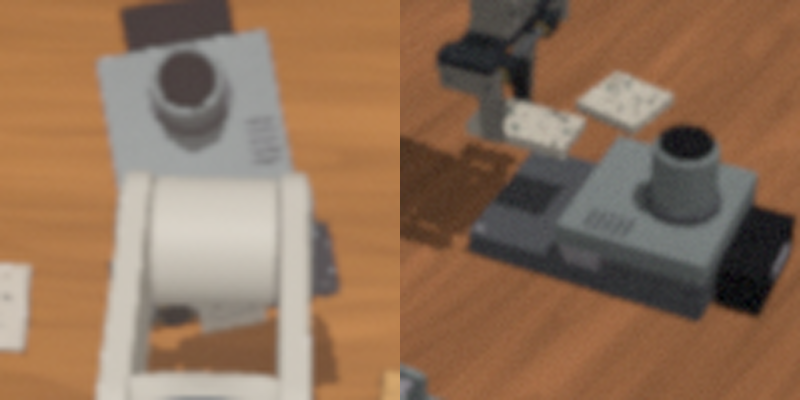

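The strip is held level above the deck and lined up with the slot. Lowering it now.

Scaled: 0.081 m / 0.75 = 0.108, 0.076 m / 0.75 = 0.1013.

Request:
{"api": "hand_motion", "payload": {"rows": [{"xyz":[0, 0, 0.0533]}, {"xyz":[0, 0, 0.0867]}, {"xyz":[0, 0, 0.1013]}, {"xyz":[0, 0, 0.108]}, {"xyz":[0, 0, 0.108]}, {"xyz":[0, 0, 0.108]}]}}

```text
time: 6.62
tcp_pos: [0.4691, -0.0016, 0.0387]
eef_rot: [-0.305, 3.125, -0.0]
wrist_force: [0.6, 0.3, -2.0]
finger_gap: 0.0593
finger_force: 30.0
```

```bash
python3 - <<'E'
from h import *
delta(*target(SANDER,(-.092,0),.036))
s=optics.grab_frame("scene")
cv2.imwrite("pics/low.png",cv2.resize(s["image"][160:250,290:410],(800,600),interpolation=cv2.INTER_CUBIC)[:,:,::-1])
E
```

```text
d [-0.0007  0.0005  0.0027] rv [-0.0003  0.0013  0.0001] | at [ 0.4691 -0.0016  0.0387] F [ 0.57  0.29 -1.98] gap 0.0593 t 6.625
```

View pics/low.png

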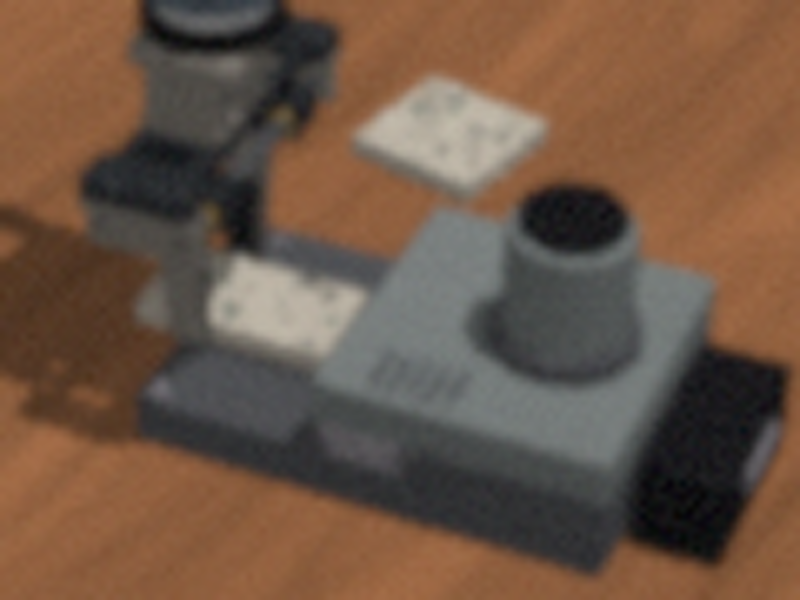

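The strip lies over the deck just short of the mouth, in line with the slot. I'll lower it 3 mm more.

Scaled: 0.003 m / 0.75 = 0.004.

Request:
{"api": "hand_motion", "payload": {"rows": [{"xyz":[0, 0, 0.004]}, {"xyz":[0, 0, 0.004]}, {"xyz":[0, 0, 0.004]}]}}

```text
time: 7.05
tcp_pos: [0.4684, -0.0016, 0.035]
eef_rot: [0.305, -3.127, -0.0]
wrist_force: [0.2, 1.3, -2.9]
finger_gap: 0.0597
finger_force: 30.0
```

```bash
python3 - <<'E'
from h import *
for i in range(3): delta(*target(SANDER,(-.092,0),.036));optics.grab_frame("scene")
E
```

```text
d [-0.0014  0.0004 -0.001 ] rv [ 0.     -0.     -0.0001] | at [ 0.4684 -0.0016  0.035 ] F [ 0.17  1.33 -2.88] gap 0.0597 t 7.05
d [-0.0014  0.0004 -0.001 ] rv [ 0.      0.     -0.0001] | at [ 0.4685 -0.0016  0.035 ] F [-0.43  0.79 -2.07] gap 0.0593 t 7.1
d [-0.0014  0.0004 -0.001 ] rv [ 0.      0.     -0.0001] | at [ 0.4685 -0.0016  0.035 ] F [ 1.07 -0.44 -1.95] gap 0.0595 t 7.15
```

Scaled: -0.03 m / 0.75 = -0.04, 0.0004 m / 0.75 = 0.0005.

Request:
{"api": "hand_motion", "payload": {"rows": [{"xyz":[-0.008, 0.0005, 0]}, {"xyz":[-0.016, 0.0005, 0]}, {"xyz":[-0.024, 0.0005, 0]}, {"xyz":[-0.032, 0.0005, 0]}, {"xyz":[-0.04, 0.0005, 0]}, {"xyz":[-0.04, 0.0005, 0]}]}}

```text
time: 7.95
tcp_pos: [0.4983, 0.0048, 0.0349]
eef_rot: [-0.305, 3.126, 0.0]
wrist_force: [0.6, 1.6, -2.7]
finger_gap: 0.0596
finger_force: 30.0
```

```bash
python3 - <<'E'
from h import *
delta(*target(SANDER,(-.027,0),.036))
E
```

```text
d [-0.0358 -0.0002 -0.0011] rv [0.0001 0.0004 0.0003] | at [0.4983 0.0048 0.0349] F [ 0.61  1.6  -2.72] gap 0.0596 t 7.95
```

Front end is about 15 mm inside and moving freely. Continuing.

Scaled: -0.029 m / 0.75 = -0.0387, -0.024 m / 0.75 = -0.032.

Request:
{"api": "hand_motion", "payload": {"rows": [{"xyz":[-0.008, 0, 0]}, {"xyz":[-0.016, 0, 0]}, {"xyz":[-0.024, 0, 0]}, {"xyz":[-0.032, 0, 0]}, {"xyz":[-0.0387, 0, 0]}, {"xyz":[-0.0387, 0, 0]}]}}

```text
time: 8.7
tcp_pos: [0.5267, 0.0106, 0.0349]
eef_rot: [0.305, -3.127, -0.001]
wrist_force: [-2.1, 4.8, -3.3]
finger_gap: 0.0592
finger_force: 30.0
```

```bash
python3 - <<'E'
from h import *
delta(*target(SANDER,(-.027,0),.036))
E
```

```text
d [-0.0069 -0.0004 -0.0011] rv [ 0.0004 -0.      0.    ] | at [0.5267 0.0106 0.0349] F [-2.07  4.76 -3.28] gap 0.0592 t 8.7
```

Scaled: -0.006 m / 0.75 = -0.008, -0.005 m / 0.75 = -0.0067.

Request:
{"api": "hand_motion", "payload": {"rows": [{"xyz":[-0.0027, 0, 0]}, {"xyz":[-0.0053, 0, 0]}, {"xyz":[-0.0067, 0, 0]}, {"xyz":[-0.008, 0, 0]}, {"xyz":[-0.008, 0, 0]}]}}

```text
time: 9.32
tcp_pos: [0.5317, 0.0117, 0.0347]
eef_rot: [0.305, -3.125, -0.001]
wrist_force: [-3.2, 4.5, -2.2]
finger_gap: 0.0596
finger_force: 30.0
```

```bash
python3 - <<'E'
from h import *
delta(*target(SANDER,(-.027,0),.036))
E
```

```text
d [-0.0017 -0.0005 -0.0013] rv [ 0.0007 -0.0012 -0.0002] | at [0.5317 0.0117 0.0347] F [-3.24  4.55 -2.21] gap 0.0596 t 9.325
```

Scaled: -0.002 m / 0.75 = -0.0027, -0.001 m / 0.75 = -0.0013.

Request:
{"api": "hand_motion", "payload": {"rows": [{"xyz":[-0.0013, 0.0008, 0]}, {"xyz":[-0.0027, 0.0008, 0]}, {"xyz":[-0.0027, 0.0008, 0]}, {"xyz":[-0.0027, 0.0008, 0]}]}}

```text
time: 9.82
tcp_pos: [0.5327, 0.0121, 0.0346]
eef_rot: [0.305, -3.124, 0.0]
wrist_force: [-5.5, 0.9, -0.9]
finger_gap: 0.0599
finger_force: 30.0
```

```bash
python3 - <<'E'
from h import *
delta(*target(SANDER,(-.027,0),.036))
E
```

```text
d [-0.0007 -0.0006 -0.0014] rv [ 0.0002 -0.0027 -0.0002] | at [0.5327 0.0121 0.0346] F [-5.53  0.93 -0.9 ] gap 0.0599 t 9.825
```

Scaled: -0.002 m / 0.75 = -0.0027, -0.001 m / 0.75 = -0.0013.

Request:
{"api": "hand_motion", "payload": {"rows": [{"xyz":[-0.0013, 0, 0]}, {"xyz":[-0.0027, 0, 0]}, {"xyz":[-0.0027, 0, 0]}]}}

```text
time: 10.2
tcp_pos: [0.5328, 0.0122, 0.0343]
eef_rot: [0.304, -3.12, 0.0]
wrist_force: [-11.8, -1.4, 3.2]
finger_gap: 0.0594
finger_force: 30.0
```

```bash
python3 - <<'E'
from h import *
delta(*target(SANDER,(-.027,0),.036))
E
```

```text
d [-0.0006 -0.0008 -0.0017] rv [ 0.0006 -0.0064 -0.0002] | at [0.5328 0.0122 0.0343] F [-11.81  -1.36   3.15] gap 0.0594 t 10.2
```

It stopped at the expected position with 12 N of push, so it's on the stop. I'll relax most of the push and open.

Scaled: 0.002 m / 0.75 = 0.0027.

Request:
{"api": "hand_motion", "payload": {"rows": [{"xyz":[0.0027, 0, 0]}, {"xyz":[0.0027, 0, 0]}]}}

```text
time: 10.45
tcp_pos: [0.5327, 0.0121, 0.0347]
eef_rot: [0.305, -3.124, 0.0]
wrist_force: [-6.5, 1.0, -0.7]
finger_gap: 0.0597
finger_force: 30.0
```

Request:
{"api": "hand_motion", "payload": {"rows": [{}, {}, {}, {}, {}], "aperture": 0.088}}

```text
time: 11.08
tcp_pos: [0.5341, 0.0123, 0.035]
eef_rot: [-0.305, 3.126, -0.0]
wrist_force: [0.3, 0.1, 0.4]
finger_gap: 0.088
finger_force: 0.0
```

```bash
python3 - <<'E'
from h import *
delta(*target(SANDER,(-.027,0),.036))
E
```

```text
d [ 0.0008 -0.0006 -0.001 ] rv [-0.0001  0.0002  0.    ] | at [0.5341 0.0123 0.035 ] F [0.34 0.15 0.37] gap 0.088 t 11.075
```

Scaled: -0.19 m / 0.75 = -0.2533, -0.16 m / 0.75 = -0.2133.

Request:
{"api": "hand_motion", "payload": {"rows": [{"xyz":[0, 0, -0.0533]}, {"xyz":[0, 0, -0.1333]}, {"xyz":[0, 0, -0.2133]}, {"xyz":[0, 0, -0.2533]}, {"xyz":[0, 0, -0.2533]}], "aperture": 0.0}}

```text
time: 11.7
tcp_pos: [0.5355, 0.0124, 0.2275]
eef_rot: [-0.305, 3.122, -0.001]
wrist_force: [-0.4, 0.4, -0.3]
finger_gap: 0.0401
finger_force: 0.0
```

```bash
python3 - <<'E'
from h import *
delta(*target(STAND,(-.05,0),.16))
E
```

```text
d [ 0.1063 -0.3563  0.0673] rv [-0.0008  0.005   0.0616] | at [0.5355 0.0124 0.2275] F [-0.36  0.45 -0.3 ] gap 0.0401 t 11.7
```

Scaled: -0.356 m / 0.75 = -0.4747, 0.106 m / 0.75 = 0.1413, 0.0616 rad / 3.1416 = 0.0196.

Request:
{"api": "hand_motion", "payload": {"rows": [{"xyz":[0.1413, -0.4747, 0.0893], "rot":[0, 0, 0.0196]}, {"xyz":[0.1413, -0.4747, 0.0893], "rot":[0, 0, 0.0196]}, {"xyz":[0.1413, -0.4747, 0.0893], "rot":[0, 0, 0.0196]}, {"xyz":[0.1413, -0.4747, 0.0893], "rot":[0, 0, 0.0196]}, {"xyz":[0.1413, -0.4747, 0.0893], "rot":[0, 0, 0.0196]}, {"xyz":[0.1413, -0.4747, 0.0893], "rot":[0, 0, 0.0196]}, {"xyz":[0.1413, -0.4747, 0.0893], "rot":[0, 0, 0.0196]}, {"xyz":[0.1413, -0.4747, 0.0893], "rot":[0, 0, 0.0196]}, {"xyz":[0.1413, -0.4747, 0.0893], "rot":[0, 0, 0.0196]}]}}

```text
time: 12.82
tcp_pos: [0.4988, -0.356, 0.1576]
eef_rot: [0.21, -3.134, -0.001]
wrist_force: [-0.1, 0.6, 0.2]
finger_gap: 0.0002
finger_force: 0.0
```

```bash
python3 - <<'E'
from fit import *
delta(*target(STAND,(-.05,0),.1))
t=optics.grab_frame("top");s=optics.grab_frame("scene")
R=lambda i:cv2.resize(i,(400,400),interpolation=cv2.INTER_CUBIC)
cv2.imwrite("pics/ver.png",np.vstack([np.hstack([R(t["image"][140:230,250:340]),R(s["image"][150:270,290:410])])])[:,:,::-1])
import json
c,sn=np.cos(SANDER[2]),np.sin(SANDER[2])
def frame2world(x):return (SANDER[0]+c*x,SANDER[1]+sn*x)
# rear end + visible sides of strip at z=.044, in sander frame, slide along x and y
ps=[(p,grads(p)) for p in (t,s)]
for who,q in(("both",ps),("top",ps[:1]),("scene",ps[1:])):
    best=[]
    for x in np.arange(-.02,.006,.001):
      for y in np.arange(-.006,.007,.001):
        e=[((-.06+x+.005,-.03+y,.044),(-.06+x+.005,.03+y,.044)),((-.055+x,-.03+y,.044),(-.012,-.03+y,.044)),((-.055+x,.03+y,.044),(-.012,.03+y,.044))]
        best.append((score(SANDER,e,q),x,y))
    print(who,np.round(sorted(best)[:3],3).tolist())
E
```

```text
d [-0.0014 -0.002   0.0576] rv [ 0.0009 -0.0006  0.0011] | at [ 0.4988 -0.356   0.1576] F [-0.06  0.57  0.15] gap 0.0002 t 12.825
both [[-389.155, -0.005, -0.002], [-388.858, -0.005, -0.001], [-388.645, -0.006, -0.002]]
top [[-394.859, -0.006, -0.002], [-394.584, -0.005, -0.002], [-394.559, -0.006, -0.001]]
scene [[-384.277, -0.004, -0.002], [-384.065, -0.004, -0.001], [-383.892, -0.003, -0.001]]
```

View pics/ver.png

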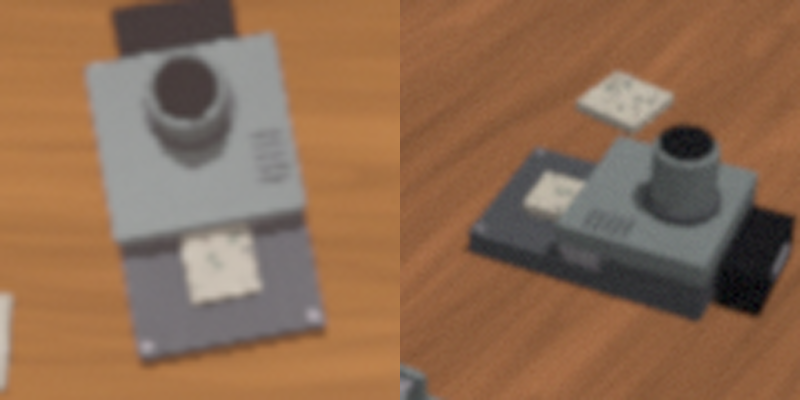

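The strip is home: it measures x ≈ -5 mm, y ≈ -2 mm in the sander's frame and lies flat on the deck. Next is the paddle.

Scaled: 0.058 m / 0.75 = 0.0773, 0.05 m / 0.75 = 0.0667.

Request:
{"api": "hand_motion", "payload": {"rows": [{"xyz":[-0.0019, -0.0027, 0.04]}, {"xyz":[-0.0019, -0.0027, 0.0667]}, {"xyz":[-0.0019, -0.0027, 0.0773]}, {"xyz":[-0.0019, -0.0027, 0.0773]}, {"xyz":[-0.0019, -0.0027, 0.0773]}]}}

```text
time: 13.55
tcp_pos: [0.5011, -0.3594, 0.101]
eef_rot: [-0.209, 3.134, -0.001]
wrist_force: [0.2, -1.0, 0.2]
finger_gap: 0.0003
finger_force: 0.0
```

```bash
python3 - <<'E'
from h import *
delta(*target(STAND,(-.05,0),.081))
s=optics.grab_frame("scene")
cv2.imwrite("pics/pad.png",cv2.resize(s["image"][230:305,225:325],(800,600),interpolation=cv2.INTER_CUBIC)[:,:,::-1])
E
```

```text
d [0.0004 0.0018 0.02  ] rv [-0.001   0.0011  0.0002] | at [ 0.5011 -0.3594  0.101 ] F [ 0.19 -1.02  0.19] gap 0.0003 t 13.55
```

View pics/pad.png

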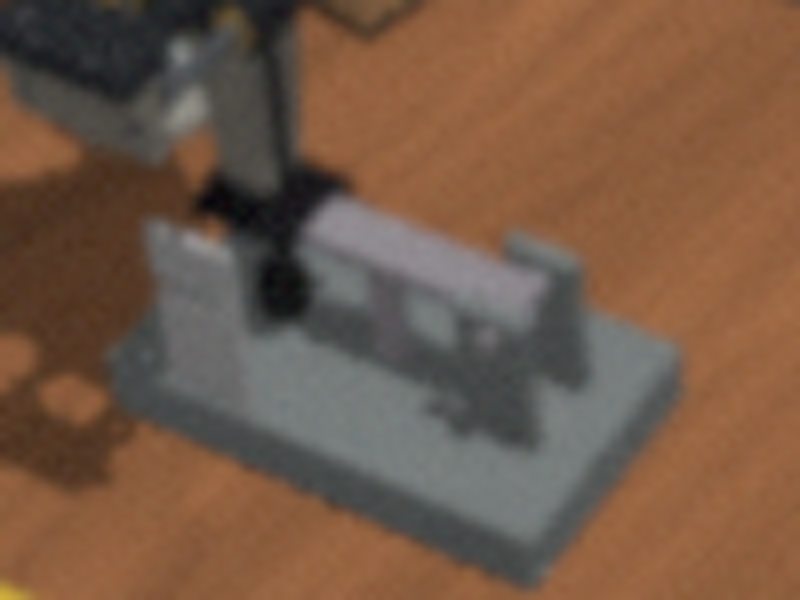

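Fingertips (crop about (265,185)) are just above the black pad, well clear of the gauge plate and arm. I'll press slowly, watching the force.

Scaled: 0.013 m / 0.75 = 0.0173, 0.011 m / 0.75 = 0.0147.

Request:
{"api": "hand_motion", "payload": {"rows": [{"xyz":[0, 0.0013, 0.0053]}, {"xyz":[0, 0.0013, 0.0107]}, {"xyz":[0, 0.0013, 0.0147]}, {"xyz":[0, 0.0013, 0.0173]}, {"xyz":[0, 0.0013, 0.0173]}, {"xyz":[0, 0.0013, 0.0173]}]}}

```text
time: 14.35
tcp_pos: [0.5002, -0.3584, 0.0871]
eef_rot: [0.209, -3.135, 0.0]
wrist_force: [-2.1, -1.6, 3.3]
finger_gap: 0.0003
finger_force: 1.9
```

```bash
python3 - <<'E'
from h import *
for i in range(4): delta(*target(STAND,(-.05,0),.081));optics.grab_frame("scene")
E
```

```text
d [-0.0003  0.0006  0.0061] rv [-0.0001 -0.0001 -0.0001] | at [ 0.5002 -0.3584  0.0871] F [-2.07 -1.57  3.27] gap 0.0003 t 14.35
d [-0.0003  0.0006  0.0061] rv [-0.0001 -0.0001 -0.0001] | at [ 0.5003 -0.3583  0.0871] F [-2.09 -0.36  4.01] gap 0.0003 t 14.4
d [-0.0003  0.0006  0.0061] rv [-0.0001 -0.0001 -0.0001] | at [ 0.5003 -0.3584  0.0871] F [-1.61 -0.46  3.99] gap 0.0009 t 14.45
d [-0.0003  0.0006  0.0061] rv [-0.0001 -0.     -0.0001] | at [ 0.5003 -0.3584  0.0871] F [-1.58 -1.02  3.04] gap 0.0007 t 14.5
```

Scaled: 0.006 m / 0.75 = 0.008, 0.004 m / 0.75 = 0.0053.

Request:
{"api": "hand_motion", "payload": {"rows": [{"xyz":[0, 0, 0.0027]}, {"xyz":[0, 0, 0.0053]}, {"xyz":[0, 0, 0.008]}, {"xyz":[0, 0, 0.008]}, {"xyz":[0, 0, 0.008]}, {"xyz":[0, 0, 0.008]}, {"xyz":[0, 0, 0.008]}]}}

```text
time: 15.42
tcp_pos: [0.5004, -0.3583, 0.081]
eef_rot: [-0.209, 3.135, -0.0]
wrist_force: [-2.4, -0.8, 5.4]
finger_gap: 0.0005
finger_force: 2.8
```

```bash
python3 - <<'E'
from h import *
F=[]
for i in range(10): s=optics.grab_frame("scene");F.append(status.state()["wrist_force"])
print(np.mean(F,0));delta(*target(STAND,(-.05,0),.081))
cv2.imwrite("pics/pressed.png",cv2.resize(s["image"][230:305,225:325],(800,600),interpolation=cv2.INTER_CUBIC)[:,:,::-1])
E
```

```text
[-2.29749133 -0.41058156  5.23718462]
d [-0.0001  0.0006  0.    ] rv [-0.0001  0.0001 -0.0001] | at [ 0.5004 -0.3583  0.081 ] F [-2.83 -0.56  5.27] gap 0.0002 t 15.925
```

View pics/pressed.png

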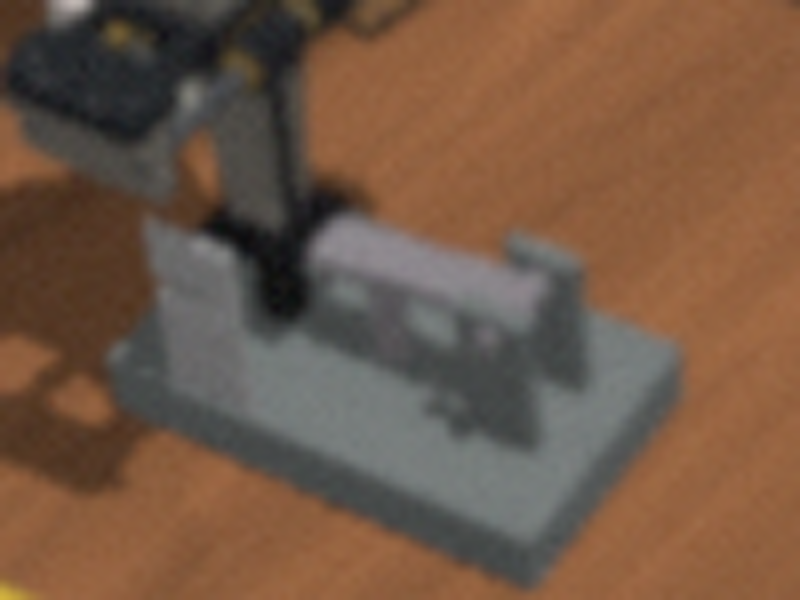

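The pad at crop about (265,250) has sunk to about half travel with the fingers on it. That agrees with the numbers: TCP at z = 0.081 and about 5 N. Handing in.

```bash
python3 -c "from cell import job_done; print(job_done())"
```

```text
the job is handed in; nothing more can be done
None
```

I handed the job in with the strip home against the stop and let go, and the gripper holding the paddle about half way down (pad top at z ≈ 81 mm, about 5 N); the hand-in returned no verdict.

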